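# Shut the exposure chamber and hold its shutter half open

## Task

The white exposure chamber on the bench already has its vial inside: push its open door shut until it seats on its catch, and only then slide the spring-loaded shutter on top, by its orange tab, until the window is half open (pointer at the green line), never letting it run wide open. Keep the shutter there against its spring: finish while still holding it at half travel, with the door shut. Leave the other things on the bench where they are.

Things in the scene. Friction and masses are not known exactly. Their poses are not given: they have to be found in the camera images.
- chamber: Fixed white box, 130 (x) x 140 (y) x 100 mm high. Origin: centre of its underside, on the bench. Its own -x is the door side, towards the robot; y to the left seen from there; z up. On top two guide rails along y stand 8 mm high; in front of them a scale: black line = shut, long green line = half open, black line = fully open. Highest is the orange tab (134 mm).
- door (a joint): Angle of the grey door, rad: 0 = shut and seated; grows as it opens towards the chamber's -x; starts open. Upright hinge line at chamber (x, y) = (-71, +60) mm, the left edge; panel 10 mm thick centred on it, 116 mm wide, z 6 to 92 mm. Stays where left; from 0.13 rad a sprung roller resists with up to about 8 N at door_push, then snaps it shut and holds it.
- door_push (a point): Point on the flat outer face of the door, 80 mm from the hinge line and 75 mm above the bench, a good place to push; it moves with the door. The upper half of the face is bare; a black finger pull stands out 9 mm near the free edge, below z = 43 mm.
- shutter (a joint): Travel of the shutter, m: 0 = shut (spring home, at the start), 0.050 = fully open, half = 0.025. It opens along the chamber's own -y (to the right seen from the door side). The spring pulls it back with 2 N when shut, rising 160 N/m: 6 N at half, 10 N fully open; it springs shut when let go.
- shutter_tab (a point): Centre of the upright orange tab that moves the shutter: 12 mm thick along the slide (chamber y), 30 mm wide along chamber x, z 104 to 134 mm, standing on the flat shutter plate, which lies to its left. Shut, it is at chamber (x, y) = (20, 4) mm. Its pointer reaches over the front rail to the scale. Pinch it from above across the 12 mm, or push it from its left.
- beaker: Bystander: grey-white plastic beaker, 69 mm across, 83 mm high. Origin: centre of its underside.
- vial: Bystander: white vial with screw cap, 25 mm across, 56 mm high. Origin: centre of its underside.
- timer: Bystander: digital bench timer with three buttons, 72 x 66 x 21 mm. Origin: centre of its underside.
- tape: Bystander: roll of tan tape lying flat, 104 mm across, 25 mm high. Origin: centre of its underside.

How it is judged:
On the way, in this order (a step that is already met when the one before it is completed fails the run):
1. the door is shut and seated on its catch (value of joint door below 0.025 rad), for 0.3 s.
2. the fingers hold the shutter at half travel against its spring (value of joint shutter between 0.019 and 0.031 m and velocity of joint shutter between -0.01 and 0.01 m/s and contact force between the fingers and shutter above 2 N and value of joint door below 0.025 rad), for 0.3 s.
At the end, for the whole second after the job is handed in: The shutter stands still at half travel (25 mm, within 6 mm), the fingers bearing on it with more than 2 N, and the door is seated shut (under 0.025 rad) (all of step 2); the arm keeps its last pose, push and grip.
It fails at once if the shutter is opened (over 8 mm) while the door is not shut (value of joint shutter above 0.008 m and value of joint door above 0.05 rad).
It fails at once if the shutter runs wide open (over 44 mm of its 50 mm) (value of joint shutter above 0.044 m).
It fails at once if a bystander is moved by more than 30 mm (distance of any of beaker, vial, timer, tape from where it was at the start of the episode above 0.03 m).
It also fails if it takes over 51 s, if anything falls off the work surface, if the arm or the gripper's body presses on something with over 40 N, if the wrist force passes 120 N, or if a joint passes its speed limit or range.

## Robot

A 6-joint arm with a two-finger parallel gripper is mounted at the origin on a cart in front of the work surface, level with it; the furniture and walls round the work are solid. World frame = base frame: x ahead of the robot, y to its left, z up, the work surface at z = 0. Lengths are in m, angles in rad, forces in N, time in s.
With the tool pointing down it reaches from about 0.35 to 0.975 m from the base axis. Payload 4.9 kg.
Tool frame: the origin (TCP) lies midway between the tips of the shut fingers; the grasp point (between the pads) lies manip.grip_depth behind it (manip.grip_depth is the distance from the TCP to the grasp point, in m); z points along the fingers, x is the direction in which the jaws open and shut, and the axes are right-handed (so a half turn about z gives the same grasp; the last joint's range is limited). The gripper opens to 85 mm and grips with 20 to 120 N. Pads are 22 mm wide; open, the fingers measure 114 mm over their backs; the gripper's body (76 mm by 85 mm) begins 54 mm behind the grasp point. The pads swing forward as they close: fully open they stand 13 mm farther back than shut.
Start: joints at [-1.362, 0.053, 1.613, -0, 1.476, -0.119], TCP at [0.201, -0.592, 0.231] pointing down, gripper open.
Joint ranges: [-3.01, 3.01], [-1.01, 2.22], [0.06, 2.58], [-1.02, 4.17], [0.09, 2.62], [-3.14, 3.14]. Speed limits (rad/s): [2.57, 2.57, 3.14, 3.14, 3.14, 3.14].

## Interface

Orientations are given as a unit quaternion [w, x, y, z].
In Python, from plant import state, grab_frame, ticket, manip gives the robot as it stands.
- The arm moves only by the tool carry_out, never from a script. Its argument "moves" is a list that holds one entry, the list of rows, each a list of 7 numbers: the turn, a rotation vector about the tool's x, y, z each as a share of 5 degrees, from -1 to 1, then the shift along the tool's x, y, z each as a share of 0.04 m, from -1 to 1, then the gripper command: -1 is shut, 1 is fully open, values between are in proportion. A call has 1 to 8 rows; each row shifts and turns the commanded pose from where the row before left it, along the tool's axes as they then stand; what a row does not reach is not made up. A row lasts 1/12 s, in which the tool goes at most 41.7 mm and 7.16 degrees, less where a joint would pass 70% of its speed; a pose out of reach is approached as far as the arm can. A call with a number of a shift or a turn outside -1 to 1 is refused whole. A call with a gripper value outside its range is refused whole. The fingers move at their own pace and stop on an object; the grip force is fixed at half the most. Time passes only in rows, so rows that do not move let the fingers close. It gives the time, the measured TCP pose, the force and the opening at its end, in the units of the state.
- state(): the state, without advancing time (a new reading comes with each control period).
- grab_frame(name): name is "scene" or "side" or "wrist"; returns a dict with "frame" (480x640x3 uint8, red, green, blue), "z_map" (480x640 float32, m along the optical axis (not along the pixel's ray), 0 where there is no reading), "K" (3x3 intrinsics, pixels), "world_from_camera" (4x4, takes a point from camera to world coordinates); the wrist camera has in their place "hand_eye" (4x4, takes a point from camera to tool coordinates, whose origin is the TCP and whose axes are the tool frame's). Camera axes: x right, y down, z forward; pixel columns grow to the right and rows downward; lengths in m; the calibration is good to about 2 mm. A picture is of the moment at which its call begins: read the wrist's pose just before it.
- ticket.job_done(): hands the job in, once; it reports no verdict.
The state is a dict: "time": time; "joint_pos": joint angles; "joint_vel": joint speeds; "joint_efforts": joint torques, N m; "tool_pos": TCP position; "tool_rot": TCP orientation; "contact_force": force on the tool from outside, world axes, zero at the start; "ft_torque": the same for the moment, N m; "gripper_width": opening from 0.0 (shut) to 1.0 (fully open).
Only numpy, scipy, OpenCV 4.12 (cv2) and the standard library are available. Lean on these libraries where they do the work, as an engineer would, in place of code of your own. Each camera call takes 0.05 s, during which the arm holds its last target.

## Working session

There is one attempt and no reset: what is moved stays moved. The work goes in short steps, Python scripts to look and compute and a tool call to move; the robot and the scene stay as the last step left them, time stands still between calls to the robot, and variables do not carry over. Pictures are saved under pics/ and viewed, and the job is handed in when it is done.

Besides the shell and the picture viewer there is one more tool, called after "Request:" as a command line: name --argument value ..., lists and objects as JSON in quotes. carry_out: Moves the arm, as the interface text tells. Shift numbers are shares of 0.04 m and turn numbers shares of 5 degrees, none past 1 either way. Its arguments: {"type":"object","properties":{"moves":{"type":"array"}},"required":["moves"]}

```bash
mkdir -p pics; ls; python3 - <<'E'
from plant import state, grab_frame, ticket, manip
import cv2,numpy as np
print(state()); print([ (a,getattr(manip,a)) for a in dir(manip) if a[0]!='_'])
for n in ("scene","side"):
    f=grab_frame(n); cv2.imwrite(f"pics/{n}0.png",f["frame"][:,:,::-1]); np.savez(f"{n}0.npz",**f)
    print(n,f["K"].round(1).tolist(),f["world_from_camera"].round(3).tolist())
E
```

```text
pics
{'time': 0.0, 'joint_pos': array([-1.36197810e+00,  5.33762828e-02,  1.61433100e+00, -4.77742084e-06,
        1.47598374e+00, -1.19002092e-01]), 'joint_vel': array([-0.00140501, -0.00150179, -0.00032859, -0.0009143 ,  0.00107807,
       -0.00188628]), 'joint_efforts': array([ 4.37306071e-04, -3.93678153e+01, -3.70174634e+01, -1.07299599e-05,
        7.12155743e-03, -7.37081564e-06]), 'tool_pos': array([ 0.20110298, -0.59109181,  0.23002888]), 'tool_rot': array([-7.06075785e-04,  8.13012659e-01, -5.82245065e-01, -7.76045811e-04]), 'contact_force': array([-0.01775767, -1.0063134 ,  0.24491312]), 'ft_torque': array([-0.00973041,  0.02417092,  0.01719195]), 'gripper_width': 0.9984272575706833}
[('IKError', <class 'plant.IKError'>), ('grip_depth', 0.0187)]
scene [[518.2, 0.0, 305.9], [0.0, 518.2, 243.0], [0.0, 0.0, 1.0]] [[-0.878, -0.342, 0.336, 0.102], [-0.479, 0.645, -0.595, 0.52], [-0.013, -0.683, -0.73, 0.958], [0.0, 0.0, 0.0, 1.0]]
side [[624.6, 0.0, 318.7], [0.0, 624.6, 238.2], [0.0, 0.0, 1.0]] [[1.0, -0.004, 0.023, 0.47], [-0.021, -0.533, 0.846, -1.566], [0.009, -0.846, -0.532, 0.994], [0.0, 0.0, 0.0, 1.0]]
```

View pics/scene0.png

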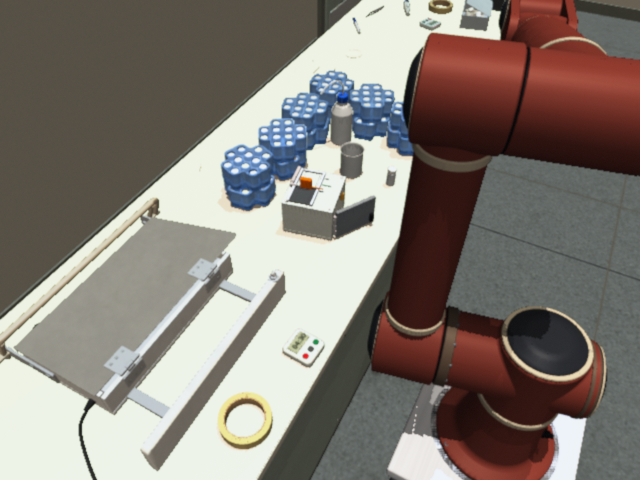

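View pics/side0.png

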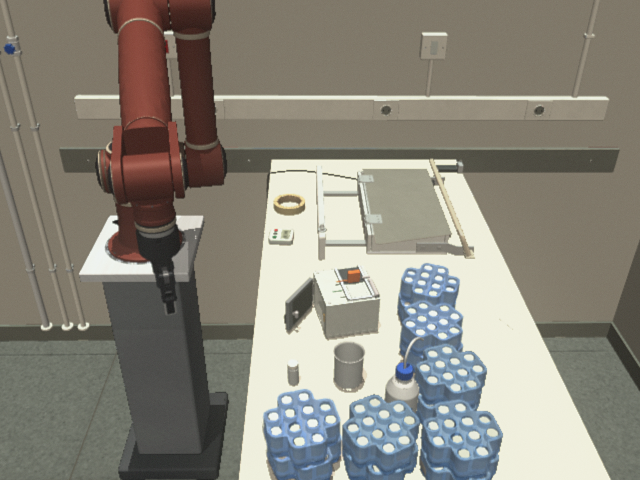

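```bash
cat > h.py <<'E'
import numpy as np,cv2
def cloud(f):
    z=f["z_map"];K=f["K"];v,u=np.mgrid[:480,:640]
    P=np.stack([(u-K[0,2])/K[0,0]*z,(v-K[1,2])/K[1,1]*z,z,np.ones_like(z)],-1)@f["world_from_camera"].T
    P=P[...,:3];P[z==0]=np.nan;return P
def ray(f,u,v,h):
    T=f["world_from_camera"];d=T[:3,:3]@np.array([(u-f["K"][0,2])/f["K"][0,0],(v-f["K"][1,2])/f["K"][1,1],1]);o=T[:3,3]
    return o+d*(h-o[2])/d[2]
E
python3 - <<'E'
from h import *
for n,(a,b,c,d) in (("scene",(150,250,260,410)),("side",(250,400,270,400))):
    f=np.load(f"{n}0.npz");P=cloud(f);im=f["frame"][:,:,::-1]
    cv2.imwrite(f"pics/{n}_c.png",cv2.resize(im[a:b,c:d],None,fx=5 if n=="scene" else 4,fy=5 if n=="scene" else 4,interpolation=cv2.INTER_CUBIC))
    Q=P[a:b,c:d].reshape(-1,3);C=im[a:b,c:d].reshape(-1,3)
    m=(abs(Q[:,2]-0.10)<0.012)&(Q[:,1]>-0.6);q=Q[m]
    print(n,m.sum(),cv2.minAreaRect((q[:,:2]*1000).astype(np.float32)), np.median(q,0), cv2.boxPoints(cv2.minAreaRect((q[:,:2]*1000).astype(np.float32))).round().tolist())
    hsv=cv2.cvtColor(np.ascontiguousarray(im[a:b,c:d]),cv2.COLOR_BGR2HSV).reshape(-1,3)
    o=(hsv[:,0]<15)&(hsv[:,1]>170)&(hsv[:,2]>120)
    o2=o&(Q[:,2]>.09); print("orange",o.sum(),np.nanmedian(Q[o2],0),np.nanmin(Q[o2],0),np.nanmax(Q[o2],0))
    bench=(abs(Q[:,2])<.02); print("bench z",np.nanmedian(Q[bench],0))
E
```

```text
scene 2411 ((599.4817504882812, -357.7010498046875), (179.17498779296875, 319.45318603515625), 77.34072875976562) [ 0.56282559 -0.34178912  0.1013064 ] [[424.0, -410.0], [736.0, -480.0], [775.0, -305.0], [463.0, -235.0]]
orange 41 [ 0.58770785 -0.33818466  0.12868406] [ 0.57267089 -0.35319725  0.10203652] [ 0.60063596 -0.33428589  0.13329396]
bench z [ 0.50651315 -0.43910909  0.00128829]
side 2087 ((525.5220947265625, -362.2158508300781), (218.46888732910156, 153.75172424316406), 12.450665473937988) [ 0.56139726 -0.36850268  0.09851994] [[402.0, -311.0], [435.0, -461.0], [649.0, -414.0], [616.0, -264.0]]
orange 5 [ 0.5928579  -0.34799837  0.13189054] [ 0.57637004 -0.35262773  0.13049757] [ 0.59821176 -0.34401316  0.13368536]
bench z [ 0.51575459 -0.4174526  -0.00173183]
```

View pics/scene_c.png

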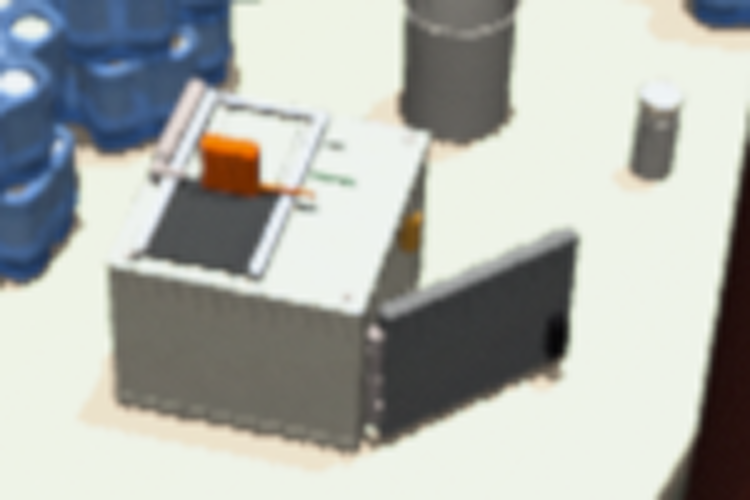

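View pics/side_c.png

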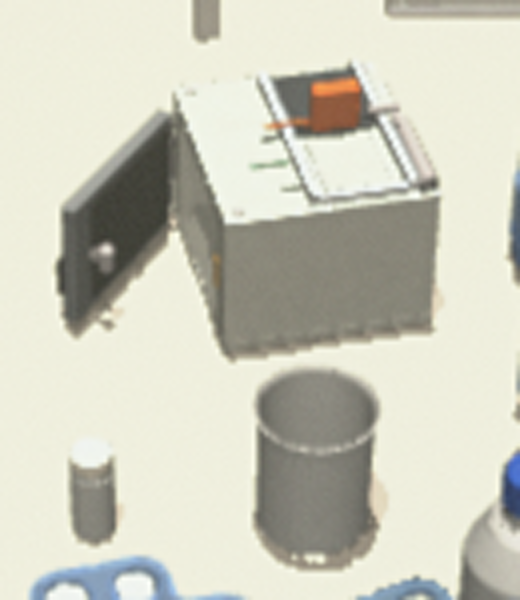

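```bash
python3 - <<'E'
from h import *
S=np.load("scene0.npz");D=np.load("side0.npz")
s=lambda x,y,h:ray(S,260+(x+.5)/5-.5,150+(y+.5)/5-.5,h)[:2]*1000
d=lambda x,y,h:ray(D,270+(x+.5)/4-.5,250+(y+.5)/4-.5,h)[:2]*1000
print("scene +x+y",s(110,264,.1),"-x+y",s(365,314,.1),"-x-y",s(430,133,.1))
print("side -x+y",d(173,93,.1),"-x-y",d(227,222,.1),"+x-y",d(438,195,.1))
print("door scene hinge",s(382,315,.092),"free",s(577,233,.092))
print("door side hinge",d(168,110,.092),"free",d(64,208,.092))
print("tab top scene",s(203,137,.134),s(258,145,.134),"side",d(312,85,.134),d(358,80,.134))
for n,f in (("scene",S),("side",D)):
    P=cloud(f).reshape(-1,3)
    for nm,lo,hi,c in(("door",.05,.085,0),):
        m=(P[:,2]>lo)&(P[:,2]<hi)&(P[:,0]>.38)&(P[:,0]<.52)&(P[:,1]>-.36)&(P[:,1]<-.22)
        q=P[m]*1000;print(n,nm,len(q));
        vx=cv2.fitLine(q[:,:2].astype(np.float32),cv2.DIST_HUBER,0,.01,.01).ravel();print(vx,q.min(0),q.max(0))
    m=(P[:,2]>.03)&(P[:,2]<.2)&(P[:,0]>.3)&(P[:,0]<.7)&(P[:,1]>-.62)&(P[:,1]<-.43);print("obst",P[m].min(0),P[m].max(0))
E
```

```text
scene +x+y [ 614.3777913  -269.99424087] -x+y [ 488.16864333 -296.54168512] -x-y [ 519.13844736 -432.86417193]
side -x+y [ 490.73172329 -305.88212334] -x-y [ 520.0301526  -434.04359114] +x-y [ 644.04272914 -410.02150144]
door scene hinge [ 484.1942008  -307.37121191] free [ 424.64639692 -405.7958684 ]
door side hinge [ 487.58518884 -312.67879815] free [ 425.74714697 -409.83281743]
tab top scene [ 600.45976625 -340.16450982] [ 573.49552696 -347.41966763] side [ 573.1122592  -346.30221673] [ 601.02193263 -341.35478019]
scene door 384
[   0.63295156    0.7741914   477.6519     -321.23297   ] [ 450.30334217 -359.86692469   50.02580007] [ 519.93400292 -286.80246694   84.92766706]
obst [ 0.43211192 -0.60532146  0.03019161] [ 0.6999862  -0.43002797  0.12357374]
side door 178
[   0.51998943    0.8541727   478.55267    -334.63925   ] [ 463.6681299  -359.48076126   50.18153684] [ 501.11169624 -298.86103471   84.94526371]
obst [ 0.43148104 -0.60587793  0.0300119 ] [ 0.69997151 -0.43000652  0.12174585]
```

```bash
cat >> h.py <<'E'
from scipy.spatial.transform import Rotation as R
C=np.array([.567,-.3535,0]);YAW=np.radians(12.3)
Rc=R.from_euler('z',YAW)
Rt=R.from_matrix(Rc.as_matrix()@np.array([[0,-1,0],[-1,0,0],[0,0,-1.]]))
def w2c(p): return Rc.inv().apply(np.array(p)-C)*1000
def c2w(p): return C+Rc.apply(np.array(p)/1000)
def cur():
    from plant import state
    s=state();q=s["tool_rot"];return s,R.from_quat([q[1],q[2],q[3],q[0]])
def rep(goal_c=None):
    s,r=cur()
    print("t",round(s["time"],2),"tcp",s["tool_pos"].round(4),"cham",w2c(s["tool_pos"]).round(1),"F",s["contact_force"].round(1),"grip",round(s["gripper_width"],3))
    rv=np.degrees((r.inv()*Rt).as_rotvec());print("turn shares total",(rv/5).round(2))
    if goal_c is not None:
        d=c2w(goal_c)-s["tool_pos"];print("shift shares now-axes",(r.inv().apply(d)/.04).round(3),"after-turn axes",(Rt.inv().apply(d)/.04).round(3))
E
python3 - <<'E'
from h import *
print(w2c([.404,-.354,.2]));rep(w2c([.404,-.354,.2]))
E
```

```text
[-159.36494383   34.23543018  200.        ]
t 0.1 tcp [ 0.2011 -0.5912  0.2302] cham [-408.1 -154.2  230.2] F [0.6 0.6 0.1] grip 1.002
turn shares total [-0.    0.02  1.3 ]
shift shares now-axes [-3.979 -6.711  0.763] after-turn axes [-4.712 -6.219  0.754]
```

Request:
carry_out --moves '[[[0, 0, 0.65, 0, 0, 0, -1], [0, 0, 0.65, 0, 0, 0, -1], [0, 0, 0, -0.4, -0.52, 0, -1], [0, 0, 0, -0.4, -0.52, 0, -1], [0, 0, 0, -0.4, -0.52, 0, -1], [0, 0, 0, -0.4, -0.52, 0, -1], [0, 0, 0, -0.4, -0.52, 0, -1], [0, 0, 0, -0.4, -0.52, 0, -1]]]'

```text
time: 0.77
tool_pos: [0.3033, -0.47, 0.2307]
tool_rot: [-0.0, 0.779, -0.627, -0.0]
contact_force: [-0.4, -0.0, 0.5]
gripper_width: -0.003
```

Request:
carry_out --moves '[[[0, 0, 0, -0.4, -0.52, 0, -1], [0, 0, 0, -0.4, -0.52, 0, -1], [0, 0, 0, -0.4, -0.52, 0, -1], [0, 0, 0, -0.4, -0.52, 0, -1], [0, 0, 0, -0.4, -0.52, 0, -1], [0, 0, 0, -0.3, -0.4, 0, -1], [0, 0, 0, 0, 0, 0, -1], [0, 0, 0, 0, 0, 0, -1]]]'

```text
time: 1.43
tool_pos: [0.4006, -0.3552, 0.2308]
tool_rot: [0.0, 0.779, -0.627, -0.0]
contact_force: [0.4, -0.5, -0.1]
gripper_width: -0.005
```

```bash
python3 - <<'E'
from h import *
from plant import grab_frame
rep([-159,34,62])
s,r=cur();f=grab_frame("wrist");np.savez("w1.npz",pos=s["tool_pos"],rot=r.as_matrix(),**f);cv2.imwrite("pics/w1.png",f["frame"][:,:,::-1])
E
```

```text
t 1.43 tcp [ 0.4006 -0.3552  0.2308] cham [-162.9   33.8  230.8] F [ 0.4 -0.5 -0.1] grip -0.005
turn shares total [0.01 0.   0.02]
shift shares now-axes [-4.000e-03 -1.010e-01  4.221e+00] after-turn axes [-0.006 -0.098  4.221]
```

View pics/w1.png

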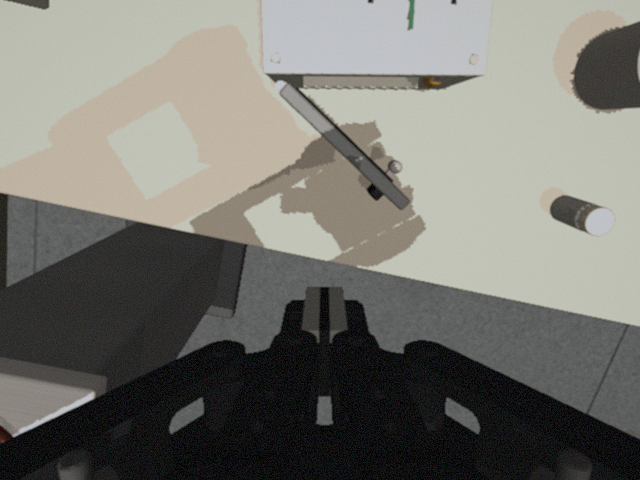

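```bash
cat >> h.py <<'E'
def wray(w,u,v,h):
    T=np.eye(4);T[:3,:3]=w["rot"];T[:3,3]=w["pos"]
    return ray({"world_from_camera":T@w["hand_eye"],"K":w["K"]},u,v,h)
E
python3 - <<'E'
from h import *
w=np.load("w1.npz")
for n,u,v,h in (("-x+y",262,73,.1),("-x-y",487,73,.1),("+y edge",261,0,.1),("-y edge",492,0,.1),("screw",275,58,.1),("screwR",474,59,.1),("hinge",282,86,.092),("freeouter",402,207,.092),("freeinner",408,202,.092),("green",411,26,.1)):
    p=wray(w,u,v,h);print(n,(p*1000).round(1),w2c(p).round(1))
E
```

```text
-x+y [ 488.4 -296.6  100. ] [-64.7  72.4 100. ]
-x-y [ 518.6 -434.5  100. ] [-64.5 -68.8 100. ]
+y edge [ 528.6 -288.8  100. ] [-23.8  71.4 100. ]
-y edge [ 558.3 -424.4  100. ] [-23.6 -67.4 100. ]
screw [ 498.7 -302.9  100. ] [-56.  64. 100.]
screwR [ 524.7 -424.   100. ] [-56.4 -59.9 100. ]
hinge [ 484.1 -309.3   92. ] [-71.6  60.8  92. ]
freeouter [ 423.6 -406.8   92. ] [-151.4  -21.5   92. ]
freeinner [ 428.  -409.9   92. ] [-147.8  -25.5   92. ]
green [ 534.2 -380.7  100. ] [-37.8 -19.6 100. ]
```

```bash
sed -i 's/C=np.array(\[.567,-.3535,0\])/C=np.array([.5666,-.3518,0])/' h.py
```

Request:
carry_out --moves '[[[0, 0, 0, 0, 0, 0.6, -1], [0, 0, 0, 0, 0, 0.8, -1], [0, 0, 0, 0, 0, 0.8, -1], [0, 0, 0, 0, 0, 0.8, -1], [0, 0, 0, 0, 0, 0.7, -1], [0, 0, 0, 0, 0, 0.5, -1], [0, 0, 0, 0, 0, 0, -1]]]'

```text
time: 2.07
tool_pos: [0.3968, -0.3538, 0.0576]
tool_rot: [-0.001, 0.778, -0.628, -0.005]
contact_force: [-1.0, -0.5, -0.2]
gripper_width: 0.0
```

Request:
carry_out --moves '[[[0, 0, 0, 0.15, -0.2, 0, -1], [0, 0, 0, 0.15, -0.2, 0, -1], [0, 0, 0, 0.15, -0.2, 0, -1], [0, 0, 0, 0.15, -0.2, 0, -1], [0, 0, 0, 0.15, -0.2, 0, -1], [0, 0, 0, 0.15, -0.2, 0, -1]]]'

```text
time: 2.57
tool_pos: [0.4567, -0.3818, 0.0644]
tool_rot: [0.0, 0.779, -0.627, 0.001]
contact_force: [0.1, 0.0, 0.3]
gripper_width: -0.0
```

```bash
python3 - <<'E'
from h import *
from plant import grab_frame
rep([-88,-20,62])
s,r=cur();f=grab_frame("scene");cv2.imwrite("pics/s2.png",cv2.resize(f["frame"][150:250,260:410,::-1],None,fx=5,fy=5))
E
```

```text
t 2.57 tcp [ 0.4567 -0.3818  0.0644] cham [-113.8   -5.9   64.4] F [0.1 0.  0.3] grip -0.0
turn shares total [-0.01 -0.02  0.  ]
shift shares now-axes [ 0.353 -0.645  0.061] after-turn axes [ 0.353 -0.645  0.06 ]
```

View pics/s2.png

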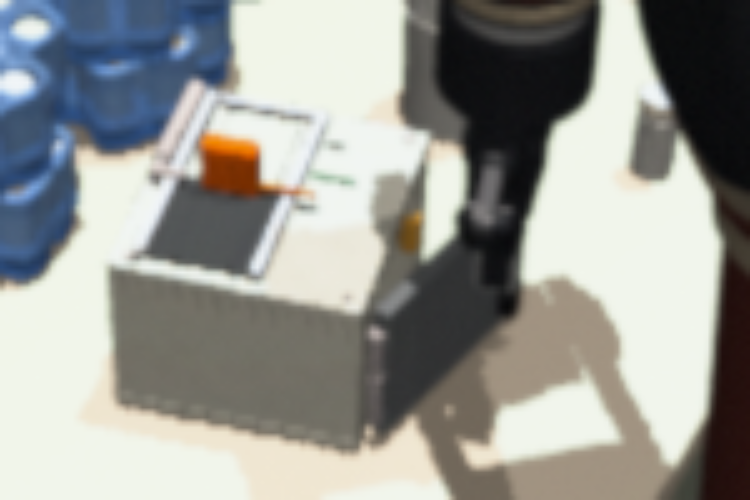

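Request:
carry_out --moves '[[[0, 0, 0, 0.06, -0.08, 0, -1], [0, 0, 0, 0.06, -0.08, 0, -1], [0, 0, 0, 0.06, -0.08, 0, -1], [0, 0, 0, 0.06, -0.08, 0, -1], [0, 0, 0, 0.06, -0.08, 0, -1], [0, 0, 0, 0.03, -0.08, 0, -1], [0, 0, 0, 0, -0.08, 0, -1], [0, 0, 0, 0, 0, 0, -1]]]'

```text
time: 3.28
tool_pos: [0.4795, -0.3896, 0.0633]
tool_rot: [0.001, 0.779, -0.627, -0.0]
contact_force: [-2.2, -1.3, -0.3]
gripper_width: -0.003
```

```bash
python3 - <<'E'
from h import *
from plant import grab_frame
rep([-87,-20,62])
s,r=cur();f=grab_frame("scene");cv2.imwrite("pics/s3.png",cv2.resize(f["frame"][150:250,260:410,::-1],None,fx=5,fy=5))
E
```

```text
t 3.28 tcp [ 0.4795 -0.3896  0.0633] cham [-93.2 -18.3  63.3] F [-2.2 -1.3 -0.3] grip -0.003
turn shares total [ 0.01 -0.01 -0.  ]
shift shares now-axes [ 0.041 -0.154  0.032] after-turn axes [ 0.042 -0.154  0.032]
```

View pics/s3.png

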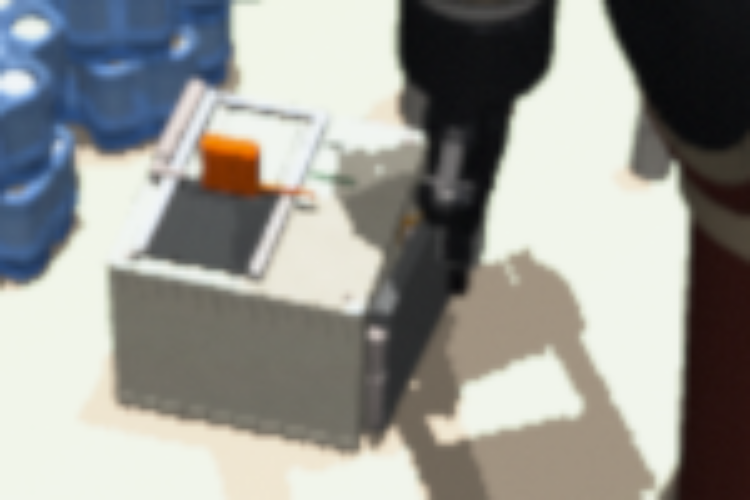

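Request:
carry_out --moves '[[[0, 0, 0, 0, -0.04, 0, -1], [0, 0, 0, 0, -0.04, 0, -1], [0, 0, 0, 0, -0.04, 0, -1], [0, 0, 0, 0, -0.04, 0, -1], [0, 0, 0, 0, -0.03, 0, -1], [0, 0, 0, 0, 0, 0, -1]]]'

```text
time: 3.83
tool_pos: [0.487, -0.3874, 0.0634]
tool_rot: [0.0, 0.779, -0.627, -0.0]
contact_force: [-3.4, -0.8, 1.6]
gripper_width: 0.0
```

```bash
python3 - <<'E'
from h import *
from plant import grab_frame
rep([-87,-20,62])
s,r=cur();f=grab_frame("scene");cv2.imwrite("pics/s4.png",cv2.resize(f["frame"][150:250,260:410,::-1],None,fx=5,fy=5))
E
```

```text
t 3.83 tcp [ 0.487  -0.3874  0.0634] cham [-85.4 -17.8  63.4] F [-3.4 -0.8  1.6] grip 0.0
turn shares total [ 0.01  0.   -0.  ]
shift shares now-axes [0.056 0.04  0.035] after-turn axes [0.056 0.04  0.035]
```

View pics/s4.png

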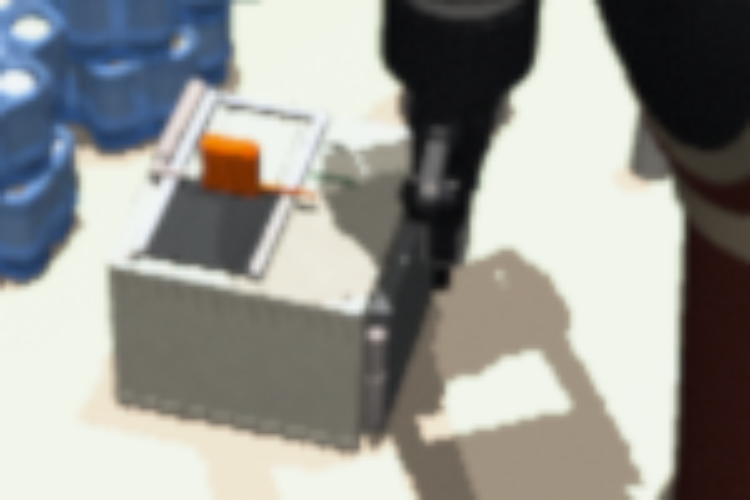

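Request:
carry_out --moves '[[[0, 0, 0, 0, -0.04, 0, -1], [0, 0, 0, 0, -0.04, 0, -1], [0, 0, 0, 0, -0.04, 0, -1], [0, 0, 0, 0, -0.04, 0, -1], [0, 0, 0, 0, 0, 0, -1]]]'

```text
time: 4.3
tool_pos: [0.4872, -0.3873, 0.0634]
tool_rot: [0.005, 0.779, -0.627, -0.006]
contact_force: [-25.5, -3.2, 12.7]
gripper_width: 0.0
```

```bash
python3 - <<'E'
from h import *
from plant import grab_frame
rep([-87,-20,62])
s,r=cur();f=grab_frame("scene");cv2.imwrite("pics/s5.png",cv2.resize(f["frame"][150:250,260:410,::-1],None,fx=5,fy=5))
E
```

```text
t 4.3 tcp [ 0.4872 -0.3873  0.0634] cham [-85.2 -17.8  63.4] F [-25.5  -3.2  12.7] grip 0.0
turn shares total [0.17 0.04 0.  ]
shift shares now-axes [0.056 0.045 0.035] after-turn axes [0.056 0.046 0.034]
```

View pics/s5.png

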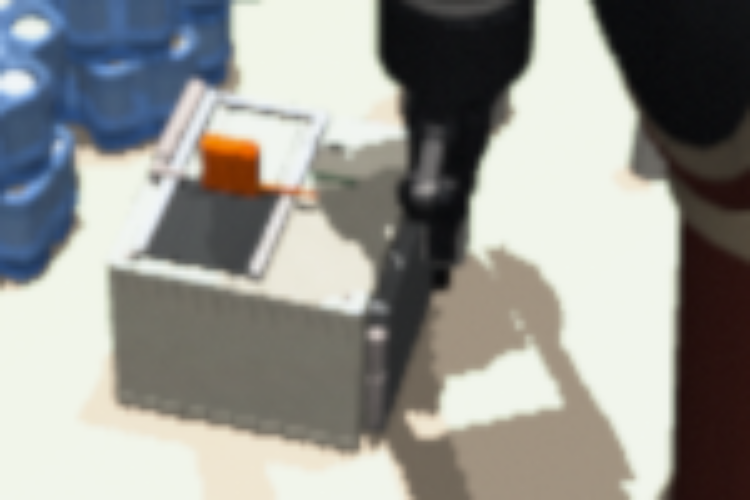

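Request:
carry_out --moves '[[[0, 0, 0, 0, 0.2, 0, -1], [0, 0, 0, 0, 0.5, 0, -1], [0, 0, 0, 0, 0.6, 0, -1], [0, 0, 0, 0, 0.4, -0.5, -1], [0, 0, 0, 0, 0, -0.8, -1], [0, 0, 0, 0, 0, -0.8, 1], [0, 0, 0, 0, 0, -0.8, 1], [0, 0, 0, 0, 0, -0.8, 1]]]'

```text
time: 5.02
tool_pos: [0.4274, -0.4, 0.2128]
tool_rot: [-0.001, 0.779, -0.627, 0.001]
contact_force: [1.1, -0.5, 0.2]
gripper_width: 0.417
```

Request:
carry_out --moves '[[[0, 0, 0, 0, 0, -0.3, 1], [0, 0, 0, 0, 0, 0, 1], [0, 0, 0, 0, 0, 0, 1]]]'

```text
time: 5.27
tool_pos: [0.4274, -0.4003, 0.2232]
tool_rot: [-0.0, 0.779, -0.627, 0.001]
contact_force: [0.2, 0.4, -1.5]
gripper_width: 0.847
```

```bash
python3 - <<'E'
from h import *
from plant import grab_frame
rep([20,4,200])
s,r=cur();f=grab_frame("wrist");np.savez("w2.npz",pos=s["tool_pos"],rot=r.as_matrix(),**f);cv2.imwrite("pics/w2.png",f["frame"][:,:,::-1])
E
```

```text
t 5.27 tcp [ 0.4274 -0.4003  0.2232] cham [-146.4  -17.8  223.2] F [ 0.2  0.4 -1.5] grip 0.847
turn shares total [-0.01 -0.01  0.  ]
shift shares now-axes [-0.544 -4.159  0.583] after-turn axes [-0.544 -4.16   0.579]
```

View pics/w2.png

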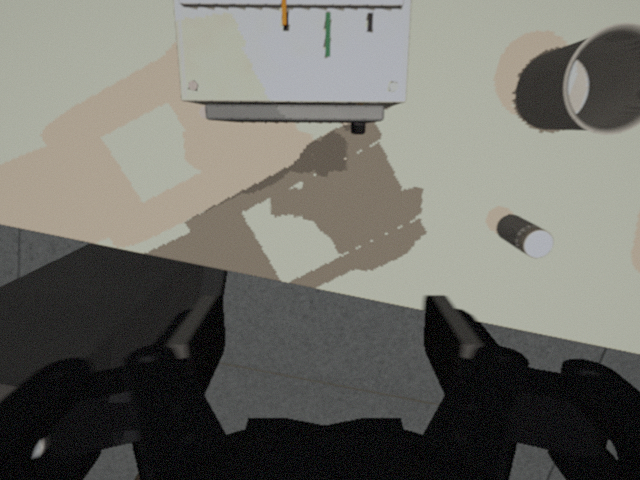

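Request:
carry_out --moves '[[[0, 0, 0, -0.1, -0.4, 0, 1], [0, 0, 0, -0.1, -0.5, 0, 1], [0, 0, 0, -0.1, -0.5, 0, 1], [0, 0, 0, -0.1, -0.5, 0, 1], [0, 0, 0, -0.1, -0.2, 0, 1], [0, 0, 0, 0, 0, 0, 1], [0, 0, 0, 0, 0, 0, 1]]]'

```text
time: 5.9
tool_pos: [0.504, -0.3624, 0.2212]
tool_rot: [0.0, 0.779, -0.627, -0.002]
contact_force: [0.2, 0.5, -1.3]
gripper_width: 1.002
```

```bash
python3 - <<'E'
from h import *
from plant import grab_frame
rep([20,4,200])
s,r=cur();f=grab_frame("wrist");np.savez("w3.npz",pos=s["tool_pos"],rot=r.as_matrix(),**f);cv2.imwrite("pics/w3.png",f["frame"][:,:,::-1])
w=np.load("w3.npz");hsv=cv2.cvtColor(f["frame"],cv2.COLOR_RGB2HSV)
m=((hsv[...,0]<15)&(hsv[...,1]>170)&(hsv[...,2]>100)).astype(np.uint8)
n,l,st,ce=cv2.connectedComponentsWithStats(m)
for i in range(1,n):
    if st[i,4]>60: print(st[i],ce[i])
E
```

```text
t 5.9 tcp [ 0.504  -0.3624  0.2212] cham [-63.4   3.  221.2] F [ 0.2  0.5 -1.3] grip 1.002
turn shares total [0.03 0.03 0.01]
shift shares now-axes [-0.023 -2.087  0.525] after-turn axes [-0.026 -2.085  0.53 ]
[312  63  21  58 393] [321.34860051  91.50890585]
[321 130   3  30  78] [321.87179487 143.80769231]
```

View pics/w3.png

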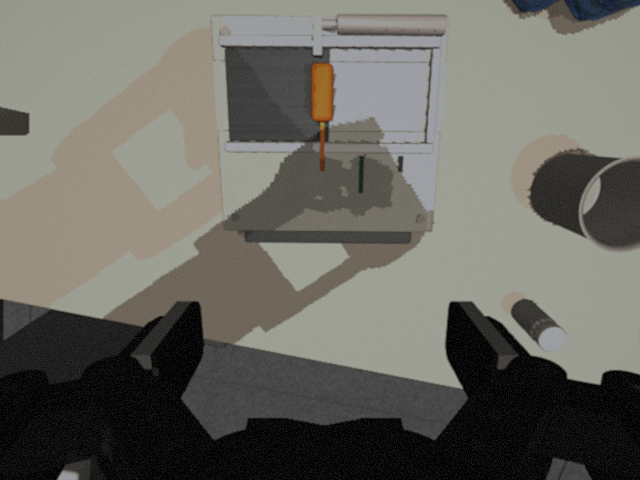

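```bash
python3 - <<'E'
from h import *
w=np.load("w3.npz")
for n,u,v,h in (("tabL",312,92,.134),("tabR",333,92,.134),("tabfront",322,121,.134),("tabback",322,63.5,.134),("frontrail in",280,142,.108),("rear in",280,47,.108),("pointer",322,165,.108),("shutline?",322,165,.1),("green",361,165,.1),("full",401,165,.1),("corner",228,231,.1),("cornerR",433,231,.1)):
    print(n,w2c(wray(w,u,v,h)).round(1))
E
```

```text
tabL [ 19.9   9.1 134. ]
tabR [ 19.9  -2.1 134. ]
tabfront [  5.1   3.8 134. ]
tabback [ 34.    3.8 134. ]
frontrail in [ -6.9  29.7 108. ]
rear in [ 46.5  28.2 108. ]
pointer [-20.8   4.  108. ]
shutline? [-21.5   4.1 100. ]
green [-21.5 -20.9 100. ]
full [-21.5 -46.5 100. ]
corner [-65.2  67.1 100. ]
cornerR [-65.1 -70.1 100. ]
```

Request:
carry_out --moves '[[[0, 0, 0, 0, -0.4, 0, 1], [0, 0, 0, 0, -0.5, 0, 1], [0, 0, 0, 0, -0.5, 0, 1], [0, 0, 0, -0.02, -0.45, 0, 1], [0, 0, 0, 0, -0.23, 0.2, 1], [0, 0, 0, 0, 0, 0.3, 1], [0, 0, 0, 0, 0, 0, 1], [0, 0, 0, 0, 0, 0, 1]]]'

```text
time: 6.62
tool_pos: [0.5839, -0.3445, 0.2007]
tool_rot: [0.0, 0.778, -0.628, -0.002]
contact_force: [-0.5, 0.9, -0.2]
gripper_width: 0.998
```

```bash
python3 - <<'E'
from h import *
rep([20,3.6,111])
E
```

```text
t 6.62 tcp [ 0.5839 -0.3445  0.2007] cham [ 18.5   3.5 200.7] F [-0.5  0.9 -0.2] grip 0.998
turn shares total [ 0.04  0.04 -0.01]
shift shares now-axes [ 0.003 -0.046  2.243] after-turn axes [-0.003 -0.038  2.243]
```

Request:
carry_out --moves '[[[0, 0, 0, 0, -0.04, 0.4, 1], [0, 0, 0, 0, 0, 0.5, 1], [0, 0, 0, 0, 0, 0.5, 1], [0, 0, 0, 0, 0, 0.4, 1], [0, 0, 0, 0, 0, 0.3, 1], [0, 0, 0, 0, 0, 0.1, 1], [0, 0, 0, 0, 0, 0, 1], [0, 0, 0, 0, 0, 0, 1]]]'

```text
time: 7.28
tool_pos: [0.5875, -0.3448, 0.1162]
tool_rot: [-0.0, 0.779, -0.628, 0.001]
contact_force: [0.3, -0.4, -0.5]
gripper_width: 0.997
```

```bash
python3 - <<'E'
from h import *
from plant import grab_frame
rep([20,3.6,111])
s,r=cur();f=grab_frame("wrist");cv2.imwrite("pics/w4.png",f["frame"][:,:,::-1])
E
```

```text
t 7.28 tcp [ 0.5875 -0.3448  0.1162] cham [ 22.    2.4 116.2] F [ 0.3 -0.4 -0.5] grip 0.997
turn shares total [-0.01 -0.01 -0.01]
shift shares now-axes [-0.03   0.049  0.13 ] after-turn axes [-0.03   0.049  0.13 ]
```

View pics/w4.png

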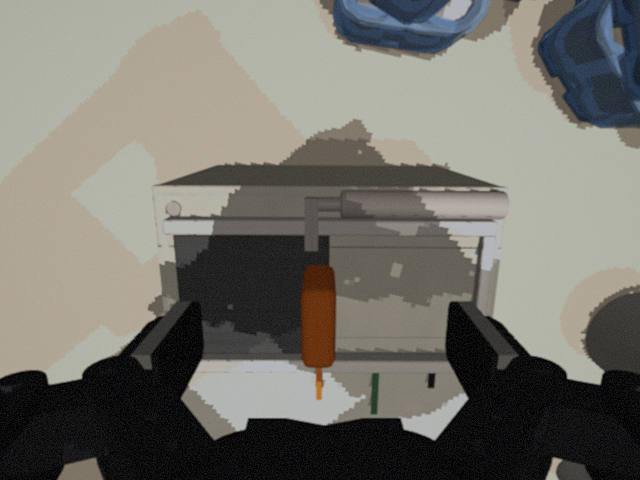

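Request:
carry_out --moves '[[[0, 0, 0, -0.03, 0.05, 0.11, 1], [0, 0, 0, 0, 0, 0, -0.2], [0, 0, 0, 0, 0, 0, -0.5], [0, 0, 0, 0, 0, 0, -1], [0, 0, 0, 0, 0, 0, -1], [0, 0, 0, 0, 0, 0, -1], [0, 0, 0, 0, 0, 0, -1], [0, 0, 0, 0, 0, 0, -1]]]'

```text
time: 8.0
tool_pos: [0.5853, -0.3433, 0.1112]
tool_rot: [-0.0, 0.779, -0.628, -0.0]
contact_force: [-1.4, 1.8, 1.6]
gripper_width: 0.13
```

```bash
python3 - <<'E'
from h import *
from plant import grab_frame
rep([20,-21,111])
s,r=cur();f=grab_frame("wrist");cv2.imwrite("pics/w5.png",f["frame"][:,:,::-1])
E
```

```text
t 8.0 tcp [ 0.5853 -0.3433  0.1112] cham [ 20.1   4.3 111.2] F [-1.4  1.8  1.6] grip 0.13
turn shares total [-0.    0.01 -0.01]
shift shares now-axes [0.633 0.001 0.005] after-turn axes [0.633 0.001 0.006]
```

View pics/w5.png

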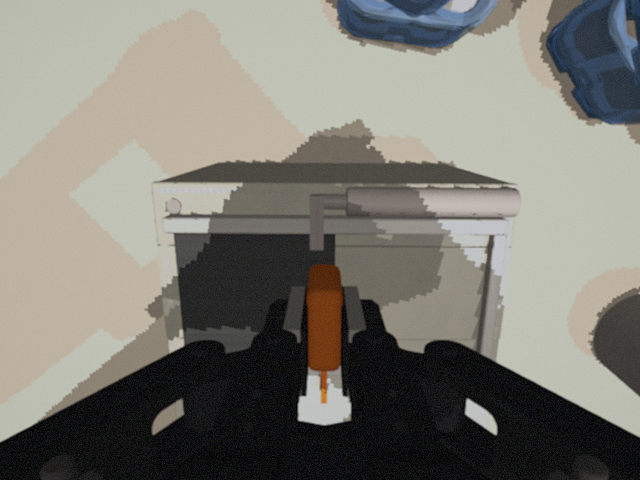

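Request:
carry_out --moves '[[[0, 0, 0, 0.08, 0, 0, -1], [0, 0, 0, 0.1, 0, 0, -1], [0, 0, 0, 0.1, 0, 0, -1], [0, 0, 0, 0.1, 0, 0, -1], [0, 0, 0, 0.1, 0, 0, -1], [0, 0, 0, 0.1, 0, 0, -1], [0, 0, 0, 0.05, 0, 0, -1], [0, 0, 0, 0, 0, 0, -1]]]'

```text
time: 8.72
tool_pos: [0.5906, -0.3683, 0.1112]
tool_rot: [-0.0, 0.779, -0.628, -0.001]
contact_force: [-3.4, 4.8, 5.4]
gripper_width: 0.124
```

Request:
carry_out --moves '[[[0, 0, 0, 0, 0, 0, -1], [0, 0, 0, 0, 0, 0, -1], [0, 0, 0, 0, 0, 0, -1], [0, 0, 0, 0, 0, 0, -1]]]'

```text
time: 9.05
tool_pos: [0.5905, -0.3679, 0.1112]
tool_rot: [-0.0, 0.779, -0.627, -0.001]
contact_force: [-3.2, 4.7, 4.1]
gripper_width: 0.123
```

```bash
python3 - <<'E'
from h import *
from plant import grab_frame
rep([20,-21,111])
s,r=cur();f=grab_frame("wrist");cv2.imwrite("pics/w6.png",f["frame"][:,:,::-1])
f=grab_frame("side");cv2.imwrite("pics/d6.png",cv2.resize(f["frame"][250:400,270:420,::-1],None,fx=4,fy=4))
f=grab_frame("scene");cv2.imwrite("pics/s6.png",cv2.resize(f["frame"][130:250,260:410,::-1],None,fx=5,fy=5))
E
```

```text
t 9.05 tcp [ 0.5905 -0.3679  0.1112] cham [ 19.9 -20.8 111.2] F [-3.2  4.7  4.1] grip 0.123
turn shares total [ 0.    0.02 -0.01]
shift shares now-axes [ 0.004 -0.003  0.004] after-turn axes [ 0.004 -0.003  0.004]
```

View pics/w6.png

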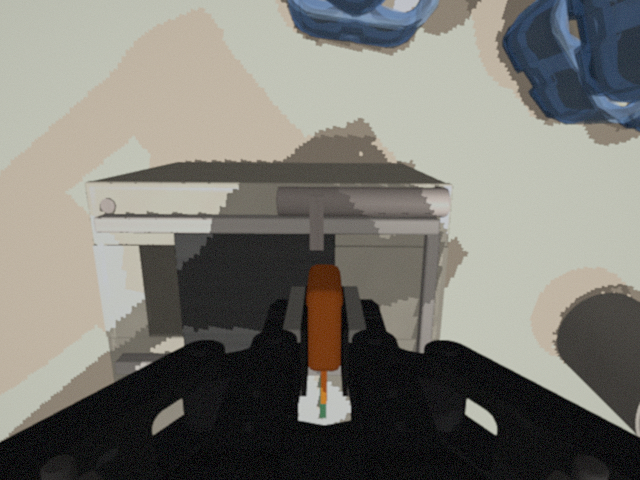

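View pics/d6.png

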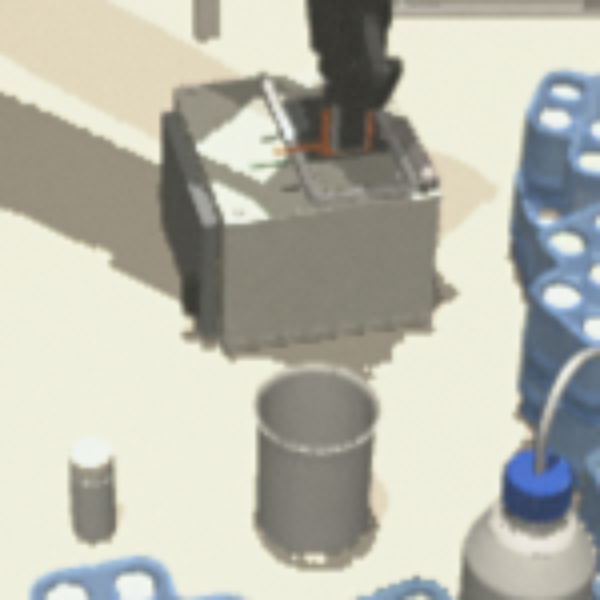

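View pics/s6.png

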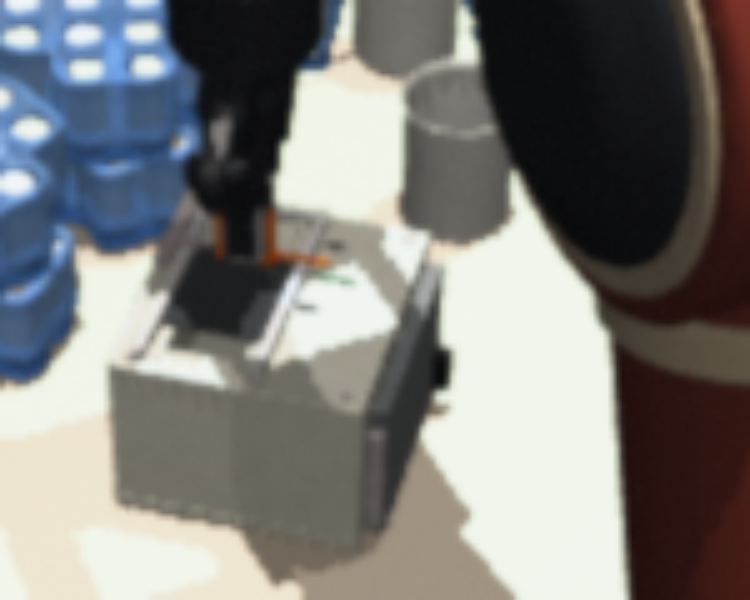

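```bash
python3 - <<'E'
from h import *
f=np.load("w3.npz");g=cv2.cvtColor(f["frame"],cv2.COLOR_RGB2GRAY).astype(float)
gr=np.abs(np.diff(g,axis=0))
for a,b in((225,237),(238,248)):
    c=np.arange(255,402);r=a+np.argmax(gr[a:b,c],0)
    l=cv2.fitLine(np.stack([c,r],1).astype(np.float32),cv2.DIST_HUBER,0,.01,.01).ravel();print("slope rad",l[1]/l[0],"row",l[3])
from plant import state
s=state();print(s["time"],s["contact_force"].round(1))
E
```

```text
slope rad 0.0 row 230.0
slope rad 0.01233191 row 242.20409
9.2 [-3.5  5.8  5.1]
```

```bash
python3 - <<'E'
from h import *
f=np.load("w2.npz");g=cv2.cvtColor(f["frame"],cv2.COLOR_RGB2GRAY).astype(float)
for c in (215,230,250,275,300,320,340,348,370): print(c,g[98:126,c].astype(int))
E
```

```text
215 [172 171 147  97  50  55  83  97 107 111 116 118 116 116 114 116 115 117
 111 101  84  79 124 159 167 162 165 164]
230 [175 172 154 106  57  43  73 101 108 115 113 115 114 114 114 113 114 117
 112 103  86  64  53 107 154 161 163 163]
250 [176 173 157 114  52  33  69  90 105 116 115 118 115 120 116 114 118 118
 116 106 101  69  42  64 123 166 168 164]
275 [180 179 169 140  81  46  71  95 107 113 120 119 118 118 116 117 120 118
 117 106  92  80  47  41  89 142 165 166]
300 [174 178 171 145  93  51  56  98 119 128 132 134 135 135 137 136 134 139
 137 131 119  98  65  58 123 168 177 175]
320 [176 177 175 152  90  40  55  96 122 130 131 130 135 134 135 136 135 135
 136 136 122 101  66  44  82 138 172 175]
340 [173 177 173 158 106  56  45  92 117 125 136 133 137 135 139 137 135 140
 136 135 126 106  74  39  88 143 172 170]
348 [179 177 176 149  97  43  49  88 113 125 132 129 133 136 131 132 136 135
 134 136 123  94  69  48  77 117 118 100]
370 [173 176 178 165 123  75  61  85 108 125 132 133 133 132 133 137 135 138
 135 135 127 110  81  49  78 112 118 117]
```

```bash
python3 -c "
from plant import ticket
print(ticket.job_done())"
```

```text
the job is handed in; nothing more can be done
None
```

The door is shut on its catch and the shutter is held at half travel. I handed the job in at about 9.2 s on the robot's clock, out of 51 s allowed; no verdict was reported.

**Door:** I pushed it with the closed fingers until it stopped moving under about 25 N. Checks in the images:
- In the clearest wrist image, taken right after release, its outer edge is parallel to the chamber to within a pixel.
- A rougher edge fit in a later, shadowed image read 0.012 rad, probably noise, and still under the 0.025 rad limit.
- In the last scene and side pictures it still looked shut.

**Shutter:** I then pinched the orange tab from above and slid it 25 mm.
- The last tool position put the tab at chamber y = -20.8 mm, against a target of -21 mm. The wrist image shows the pointer on the green line.
- The wrist force was about 5 to 7 N sideways against the spring, and the grip stayed closed on the tab at about 11 mm.

**Bystanders:** the beaker and vial look unmoved in the last pictures. I did not check the timer and tape again, but the arm never went near them.

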